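# Load a soldered badge into the board tester

### The arm

A 6-joint arm with a two-finger parallel gripper is mounted at the origin on the work surface. World frame = base frame: x ahead of the robot, y to its left, z up, the work surface at z = 0. Lengths are in m, angles in rad, forces in N, time in s.
With the tool pointing down it reaches from about 0.3 to 0.875 m from the base axis. Payload 6.4 kg.
Tool frame: the origin (TCP) lies midway between the tips of the shut fingers; the grasp point (between the pads) lies 19 mm behind it (ctrl.tcp_to_grasp is the distance from the TCP to the grasp point, in m); z points along the fingers, y is the direction in which the jaws open and shut (so a half turn about z gives the same grasp; the last joint's range is limited). The gripper opens to 85 mm and grips with 20 to 120 N. Pads are 22 mm wide; open, the fingers measure 114 mm over their backs; the gripper's body (76 mm by 85 mm) begins 54 mm behind the grasp point. The pads swing forward as they close: fully open they stand 13 mm farther back than shut.
Start: joints at [-1.464, 0.181, 1.607, -0, 1.354, -0.206], TCP at [0.177, -0.547, 0.231] pointing down, gripper open.
Joint ranges: [-2.99, 2.99], [-0.89, 2.07], [0.3, 2.58], [-1.14, 4.28], [0, 2.63], [-3.12, 3.12]. Speed limits (rad/s): [2.57, 2.57, 3.01, 3.14, 3.14, 3.14].

### API

Orientations are given as a unit quaternion [w, x, y, z].
In Python, from bench import monitor, imaging, order, spotter, ctrl gives the robot as it stands.
- The arm moves only by the shell command python3 -m pendant 'ROWS'. ROWS is JSON, a list that holds one entry, the list of rows, each a list of 5 numbers: the shift along the world's x, y, z in mm, then the turn about the world's z in degrees, then the finger opening in mm, from 0 to 85.4. A call has 1 to 8 rows; each row shifts and turns the commanded pose from where the row before left it; what a row does not reach is not made up. A row lasts 1/8 s, in which the tool goes at most 62.5 mm and 10.7 degrees, less where a joint would pass 70% of its speed; a pose out of reach is approached as far as the arm can. A call with a gripper value outside its range is refused whole. The fingers move at their own pace and stop on an object; the grip force is fixed at half the most. Time passes only in rows, so rows that do not move let the fingers close. It gives the time, the measured TCP pose, the force and the opening at its end, in the units of the state.
- monitor.get_obs(): the state, without advancing time (a new reading comes with each control period).
- imaging.camera(name): name is "scene" or "side" or "wrist"; returns a dict with "img" (384x512x3 uint8, red, green, blue), "vfov" (degrees; the focal length in pixels is half the picture's height over the tangent of half this angle, whatever the lens; pixels are square), "cx", "cy" (the principal point, pixels), "distortion" ([k1, k2, p1, p2, k3] as OpenCV has them; the pictures are not rectified), "origin" and "orientation" of the camera in the world. Camera axes: x right, y down, z forward; pixel columns grow to the right and rows downward; lengths in m; the calibration is good to about 2 mm. A picture is of the moment at which its call begins. There is no depth.
- order.hand_in(): hands the job in, once; it reports no verdict.
Trained networks look in the newest picture that a camera, given by its name, has taken for a name from the list of things; names that differ only in an ending like _2 or _b are one class to them, and where a whole thing is asked for, a point or a joint stands for the part that bears it (a point fixed in the world has none). Each returns a list of dicts, best first, with "confidence" (0 to 1); they miss things now and then, are a little off and sometimes report something else, mostly with a low value. They report only what shows in the picture. A call takes as long as a camera call. They do not tell look-alikes from the thing itself.
- spotter.recognise(camera, thing): "at" ([x, y, z] in m, in the coordinates of the camera as it stood for that picture, good to about 4 mm: the middle of the surface that is visible of it).
- spotter.tip_of(camera, thing): "at" ([x, y, z] in m, in the coordinates of the camera as it stood for that picture, good to about 4 mm: a listed point, or the origin of a listed thing).
The state is a dict: "time_s": time; "q": joint angles; "dq": joint speeds; "joint_efforts": joint torques, N m; "eef_pos": TCP position; "eef_rot": TCP orientation; "wrist_force": force on the tool from outside, world axes, zero at the start; "torque": the same for the moment, N m; "opening": opening from 0.0 (shut) to 1.0 (fully open).
Only numpy, scipy, OpenCV 4.12 (cv2) and the standard library are available. Lean on these libraries where they do the work, as an engineer would, in place of code of your own. Each camera call takes 0.05 s, during which the arm holds its last target. There are 200 camera calls.

### The job

Put the finished badge board (the one with the black battery holder) into the tester: press the orange release so that the tray springs out, lay the board flat in the nest between the brass posts with its gold-contact tab towards the tester, then push the tray in until it clicks and stays shut, and leave it. Press and push gently, never harder than 24 N, because the latch is easily strained, and leave the other things on the bench where they are.

Things in the scene. Friction and masses are not known exactly. Their poses are not given: they have to be found in the camera images.
- badge_grip (a point): Centre of the black battery holder of the finished badge board, flat on the blue mat. Holder: box 26 x 20 x 8 mm (x, y, z), on top of the board's middle; grip it from above across y. The board is a green disc 56 mm wide, 2 mm thick; this point is 6 mm above its underside. x points to the board's gold-contact tab, z up. Two red LEDs 8 mm tall stand at x = -20, y = +-8 mm. About 30 g.
- badge_tab (a point): Middle of the outer edge of the badge board's tab (16 mm wide, gold contacts): 40 mm along x from badge_grip, 5 mm lower.
- nest (a point): On the tray, moves with it: where badge_grip lies when the board is seated flat on the black deck (6 mm above the deck, 32 mm above the table). x into the tester (the tab goes this way), z up. Six brass posts 4 mm tall, 5 mm thick, chamfered, leave the board 1.2 mm play: four 31.7 mm out at +-50 and +-130 degrees from x, two beside the tab (x 34, y +-11.7 mm). Under the tester's roof while shut.
- tester: Grey box 180 mm wide (y), 190 mm deep (x), 70 mm tall, fixed. Origin: foot of the middle of its front face; x inwards, z up. The tray slides out of its front towards -x; out, the nest's centre is 57 mm before the front face. The tray's deck is 90 mm wide; its front panel, 136 mm wide, 54 to 62 mm before the nest's centre, stands 26 mm above the deck (52 mm above the table).
- tray (a joint): How far the tray is out (m): fully 0.105; latched 0 to 0.006, set by an adjustable latch. A damped spring pushes it out (5 N shut, 2 N out), so unclicked it comes out again by itself. From 13 to 8 mm before latching the latch tooth is forced down (8 to 11 N, the release cap dips), then 6 N; in the last 2 mm the push climbs to 17 or 18 N, the tooth snaps up (click, cap up); past that 6 N more per mm (more when fast).
- push_grip (a point): Centre of the front face of the tray's black push grip (60 mm wide, 28 mm tall, 12 mm proud of the front panel), 32 mm above the table; moves with the tray. Push here along x (into the tester); z up. Latched, it is 26 to 32 mm before the tester's front face.
- release_top (a point): Centre of the top of the round orange release cap, 22 mm wide, 82 mm above the table, 12 mm above the tester's roof near its front right corner (seen from the robot); z up. Press straight down: 3 N to start, 0.5 N more per mm, plus some 1 N of friction; the tray is let go after 5 to 6 mm, hard stop at 10 mm (about 9 N). Springs back.
- bare_board: A bare green board of the same outline with nothing on it, flat on the blue mat; its origin is the centre of its underside. A bystander: leave it alone.
- half_board: A half-finished green board of the same outline with a green and a yellow LED and two tan resistors but no battery holder, flat on the blue mat; its origin is the centre of its underside. A bystander: leave it alone.
- spool: Orange spool of solder, 56 mm in diameter and 39 mm tall, standing on the mat; its origin is the centre of its underside. A bystander: leave it alone.
- tweezers: Steel tweezers, 115 mm long and 4 mm thick, lying along x on the mat; its origin is the centre of its underside. A bystander: leave it alone.
- pump: Blue solder sucker, 20 mm thick and about 200 mm long, lying on the bench right of the tester; its origin is the centre of its underside. A bystander: leave it alone.
- tip_cleaner: Steel cup of brass wool, 64 mm in diameter and 34 mm tall, right of the tester; its origin is the centre of its underside. A bystander: leave it alone.
- bottle: Clear bottle with a red cap, 64 mm in diameter and 190 mm tall, at the left; its origin is the centre of its underside. A bystander: leave it alone.
Things that resemble listed ones, but are neither listed nor needed, are in the scene too. Leave any white look-alike of the part that bears badge_grip alone.

How it is judged:
On the way, in this order (a step that is already met when the one before it is completed fails the run):
1. the tray has sprung out (more than 95 mm) (value of joint tray above 0.095 m), for 0.2 s.
2. the badge board lies seated in the nest of the open tray, let go (value of joint tray above 0.08 m and horizontal distance between badge_grip and nest below 0.004 m and z of badge_grip in the frame of nest below 0.0015 m and x of badge_tab in the frame of nest above 0.03 m and angle between badge_grip's own z axis and vertical below 0.05 rad and contact force between badge and the fingers below 0.05 N), for 0.2 s.
At the end, for the whole second after the job is handed in: The tray is shut and latched (reads under 11 mm, stays by itself); the badge board lies flat in the nest, let go: holder within 4 mm of the nest's centre sideways, at most 1.5 mm high, level within 3 degrees, tab towards the tester (value of joint tray below 0.011 m and not (velocity of joint tray above 0.01 m/s) and horizontal distance between badge_grip and nest below 0.004 m and z of badge_grip in the frame of nest below 0.0015 m and x of badge_tab in the frame of nest above 0.03 m and angle between badge_grip's own z axis and vertical below 0.05 rad); the robot touches nothing.
It fails at once if the release is pressed harder than 24 N (contact force between release and the fingers above 24 N or contact force between release and the arm above 24 N).
It fails at once if the tray is pushed harder than 24 N (contact force between tray and the fingers above 24 N or contact force between tray and the arm above 24 N).
It fails at once if another thing on the bench is moved by more than 30 mm (distance of any of bare_board, half_board, spool, tweezers, pump, tip_cleaner, bottle from where it was at the start of the episode above 0.03 m).
It also fails if it takes over 72 s, if anything falls off the work surface, if the arm or the gripper's body presses on something with over 40 N, if the wrist force passes 120 N, or if a joint passes its speed limit or range.

## Working session

There is one attempt and no reset: what is moved stays moved. The work goes in short steps, Python scripts to look and compute and a shell command to move; the robot and the scene stay as the last step left them, time stands still between calls to the robot, and variables do not carry over. Pictures are saved under pics/ and viewed, about 8 in all and at most 12, crops included, and the job is handed in when it is done.

```bash
mkdir -p pics; cat > h.py <<'E'
import numpy as np, cv2
from scipy.spatial.transform import Rotation as R
from bench import monitor, imaging, order, spotter, ctrl
def rot(q): return R.from_quat([q[1],q[2],q[3],q[0]]).as_matrix()
def shot(name,f=None):
    c=imaging.camera(name)
    if f: cv2.imwrite('pics/'+f,c['img'][:,:,::-1])
    return c
def K(c):
    h=c['img'].shape[0]; f=h/2/np.tan(np.radians(c['vfov'])/2)
    return np.array([[f,0,c['cx']],[0,f,c['cy']],[0,0,1]])
def world(c,p): return rot(c['orientation'])@np.array(p)+np.array(c['origin'])
def px(c,P):
    M=rot(c['orientation']); p=M.T@(np.array(P,float)-np.array(c['origin']))
    return cv2.projectPoints(p.reshape(1,1,3),np.zeros(3),np.zeros(3),K(c),np.array(c['distortion'],float))[0].ravel()
def onplane(c,uv,z):
    n=cv2.undistortPoints(np.array([[uv]],float),K(c),np.array(c['distortion'],float)).ravel()
    d=rot(c['orientation'])@np.array([n[0],n[1],1]); o=np.array(c['origin'])
    return o+d*(z-o[2])/d[2]
def find(c,cam,thing,kind='tip_of',n=4):
    for r in getattr(spotter,kind)(cam,thing)[:n]:
        P=world(c,r['at']); print(cam,thing,kind,round(r['confidence'],2),(P*1000).round(1),px(c,P).round())
E
python3 - <<'E'
from h import *
o=monitor.get_obs(); print({k:np.round(v,3) for k,v in o.items()}, ctrl.tcp_to_grasp)
ims=[]
for cam in ['scene','side']:
    c=shot(cam,cam+'1.png'); print(cam,np.round(c['origin'],3))
    for t in ['badge_grip','badge_tab','nest','tester','push_grip','release_top','bare_board','half_board','spool','bottle','tweezers','pump','tip_cleaner']: find(c,cam,t,n=3)
E
```

```text
{'time_s': np.float64(0.0), 'q': array([-1.464,  0.182,  1.608,  0.   ,  1.354, -0.206]), 'dq': array([-0.   , -0.001,  0.001, -0.002,  0.001, -0.001]), 'joint_efforts': array([-0.0000e+00, -4.4488e+01, -3.5133e+01, -0.0000e+00,  9.0000e-03,
       -0.0000e+00]), 'eef_pos': array([ 0.177, -0.547,  0.23 ]), 'eef_rot': array([-0.001,  0.988,  0.156,  0.   ]), 'wrist_force': array([0.066, 0.465, 0.376]), 'torque': array([ 0.025, -0.065, -0.019]), 'opening': np.float64(1.001)} 0.0187
scene [1.276 0.383 0.695]
scene badge_grip tip_of 0.69 [242.3 296.4   5.7] [363. 182.]
scene badge_grip tip_of 0.66 [483.6 144.    8.3] [290. 217.]
scene badge_grip tip_of 0.66 [377.   51.2   2.7] [272. 189.]
scene badge_tab tip_of 0.75 [340.2  54.8   1.9] [277. 183.]
scene badge_tab tip_of 0.65 [268.3 323.4   4.3] [371. 189.]
scene badge_tab tip_of 0.64 [518.  123.    5.8] [278. 223.]
scene tester tip_of 0.88 [577.8 -74.5   1. ] [202. 219.]
scene release_top tip_of 0.59 [ 619.1 -137.9   81.5] [170. 199.]
scene bare_board tip_of 0.58 [498.  245.8   1.7] [325. 231.]
scene half_board tip_of 0.65 [581.  156.8  
[... 1411 characters left out ...]
.34 [482.9 145.7   8.9] [242. 233.]
side bare_board tip_of 0.91 [501.1 242.5   0.7] [222. 261.]
side bare_board tip_of 0.74 [628.7 317.2   7. ] [164. 268.]
side half_board tip_of 0.74 [583.8 156.9   5.5] [207. 226.]
side half_board tip_of 0.16 [ 698.6 -347.1   -3.7] [239. 117.]
side spool tip_of 0.8 [626.5 318.8   3.2] [165. 269.]
side bottle tip_of 0.7 [518.6 475.4  -4.6] [173. 343.]
side tweezers tip_of 0.69 [518.  351.8   1.6] [197. 295.]
side tweezers tip_of 0.16 [581.1 -73.8   0.8] [240. 173.]
side pump tip_of 0.58 [ 455.6 -393.9   -0.5] [305. 124.]
side tip_cleaner tip_of 0.72 [ 695.9 -348.7   -2.4] [239. 117.]
side tip_cleaner tip_of 0.33 [ 5.815e+02 -7.960e+01 -4.000e-01] [240. 172.]
```

View pics/scene1.png

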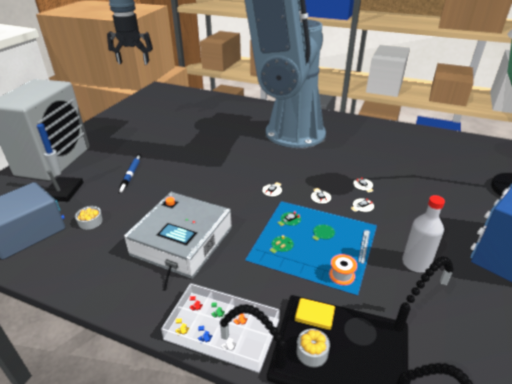

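View pics/side1.png

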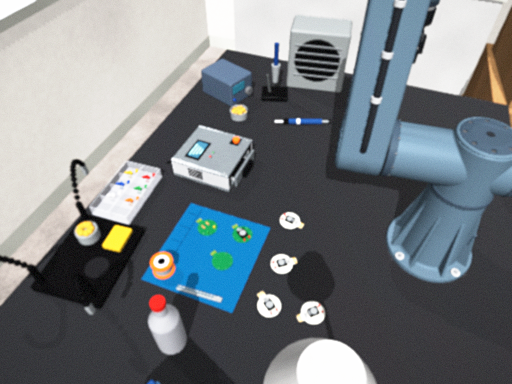

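The badge candidates, by side-picture pixel, are:
- **White look-alikes:** (290,221), (283,263), (269,305) and (312,312).
- **Green boards on the mat:** half-finished at (207,226), bare at (222,261), and one with a black holder at (242,233).

By the description the badge is the one at (242,233). In the scene picture it is at (290,217), and its world position is about (0.483, 0.145). I'll start with the tester and check the badge in a crop meanwhile.

```bash
python3 -m pendant '[[[45,50,2,-2.2,85],[45,50,2,-2.2,85],[45,50,2,-2.2,60],[45,50,2,-2.2,40],[45,50,2,-2.2,20],[45,50,2,-2.2,0],[45,50,2,-2.2,0],[45,50,2,-2.2,0]]]'
python3 - <<'E'
from h import *
a=cv2.imread('pics/side1.png')[190:290,180:300]; b=cv2.imread('pics/scene1.png')[180:280,240:360]
c=shot('wrist'); print(np.round(c['origin'],3),c['vfov']); o=monitor.get_obs(); print(np.round(o['eef_pos'],4),np.round(o['eef_rot'],3))
for t in ['release_top','tester','push_grip','nest']: find(c,'wrist',t,n=2)
top=np.hstack([cv2.resize(x,(400,333),interpolation=cv2.INTER_CUBIC) for x in (a,b)])
cv2.imwrite('pics/a1.png',top); cv2.imwrite('pics/w1.png',c['img'][:,:,::-1])
E
```

```text
time_s: 2.4
eef_pos: [0.5125, -0.174, 0.2466]
eef_rot: [0.0, 1.0, 0.002, 0.0]
wrist_force: [0.6, -1.8, -0.4]
opening: -0.0
[ 0.579 -0.173  0.388] 67.05594519031526
[ 0.5164 -0.168   0.2469] [-0.002  1.     0.004  0.002]
wrist release_top tip_of 0.68 [ 619.1 -136.6   83.3] [217.  66.]
wrist tester tip_of 0.94 [578.6 -73.1   1.5] [176. 109.]
wrist push_grip tip_of 0.73 [548.5 -73.2  34.6] [171. 135.]
```

View pics/a1.png

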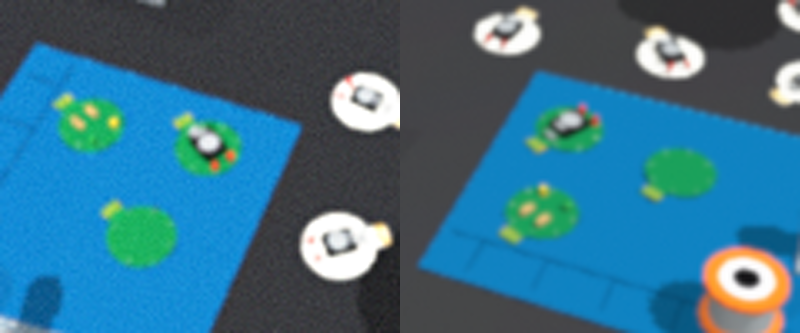

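View pics/w1.png

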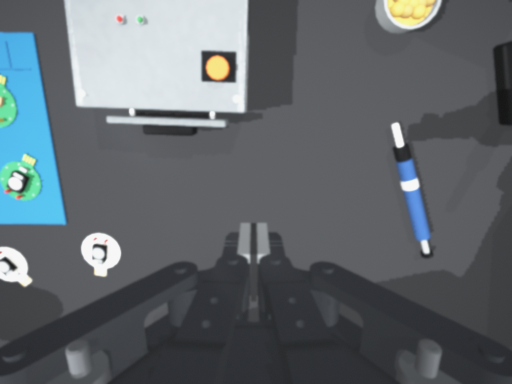

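The crop shows the green board at the right centre of the mat with a black holder, two red LEDs and the tab pointing away from them, so that is the badge. The wrist picture shows the release cap at (217,67), roof front corners at about (77,105) and (247,112), and the front panel at (107..226,122).

```bash
python3 - <<'E'
from h import *
c=shot('wrist'); im=c['img'][:,:,::-1]
hsv=cv2.cvtColor(im,cv2.COLOR_BGR2HSV)
m=cv2.inRange(hsv,(5,150,150),(22,255,255)); m[:, :150]=0;m[:,320:]=0
n,l,s,ce=cv2.connectedComponentsWithStats(m); i=1+s[1:,4].argmax(); print('cap',s[i],ce[i],onplane(c,ce[i],.082).round(4))
g=cv2.cvtColor(im,cv2.COLOR_BGR2GRAY).astype(int)
# roof front edge: strongest bright->dark going down
pts=[]
for u in range(145,205,6):
    col=g[85:118,u]; d=col[2:]-col[:-2]; v=85+1+d.argmin(); pts.append((u,v))
P=np.array([onplane(c,p,.07) for p in pts]); print(pts[0],pts[-1]); k=np.polyfit(P[:,1],P[:,0],1); print('front edge x at y=-.075',np.polyval(k,-.075),'yaw deg',-np.degrees(np.arctan(k[0])), (P[:,0]-np.polyval(k,P[:,1])).round(4))
for r in range(40,90,10):
    d=g[r,2:]-g[r,:-2]; print([onplane(c,(u,r),.07).round(4)[:2] for u in (60+d[60:90].argmax()+1,230+d[230:270].argmin()+1)])
o=monitor.get_obs(); print(np.round(o['eef_pos'],4),np.round(o['eef_rot'],3),np.round(o['wrist_force'],1))
E
```

```text
cap [206  53  22  25  69] [219.89855072  67.97101449] [ 0.616 -0.141  0.082]
(145, np.int64(107)) (199, np.int64(109))
front edge x at y=-.075 0.5779326824261795 yaw deg -1.9206244030160078 [ 0.0001  0.0004 -0.0004 -0.0002  0.0001  0.0003 -0.0004 -0.0002  0.0001
  0.0003]
[array([0.6431, 0.0142]), array([ 0.6437, -0.1663])]
[array([0.6338, 0.0146]), array([ 0.6345, -0.1663])]
[array([0.6245, 0.0151]), array([ 0.6252, -0.1663])]
[array([0.6149, 0.0156]), array([ 0.6157, -0.1653])]
[array([0.6052, 0.0161]), array([ 0.6061, -0.1653])]
[ 0.5108 -0.1762  0.246 ] [ 0.     1.     0.003 -0.   ] [-1.   0.5  0.2]
```

```bash
python3 -m pendant '[[[36,12,-20,-2,0],[36,13,-40,0,0],[36,13,-46,0,0],[0,0,-36,0,0],[0,0,0,0,0],[0,0,0,0,0]]]'; python3 -c "
from h import *
o=monitor.get_obs(); print(np.round(o['eef_pos'],4),np.round(o['wrist_force'],1))"
```

```text
time_s: 3.45
eef_pos: [0.6196, -0.1393, 0.1058]
eef_rot: [0.0, 1.0, -0.016, 0.001]
wrist_force: [0.6, 0.7, -0.6]
opening: -0.001
[ 0.6196 -0.1393  0.1058] [ 0.6  0.7 -0.6]
```

```bash
python3 -m pendant '[[[0,0,-18,0,0],[0,0,0,0,0],[0,0,-3,0,0],[0,0,-3,0,0],[0,0,-3,0,0],[0,0,-2,0,0],[0,0,-2,0,0],[0,0,0,0,0]]]'
```

```text
time_s: 4.45
eef_pos: [0.6199, -0.1378, 0.0739]
eef_rot: [0.0, 1.0, -0.015, 0.001]
wrist_force: [-0.7, -0.4, 6.5]
opening: 0.0
```

```bash
python3 -m pendant '[[[0,0,0,0,0],[0,0,40,0,0],[0,0,60,0,0],[-40,50,40,-6,50],[-40,55,6,-6,50],[-40,55,0,-6,50],[-40,55,0,-6,50],[-40,53,0,-7,50]]]'
python3 -m pendant '[[[0,0,0,0,50],[0,0,0,0,50]]]'
python3 - <<'E'
from h import *
o=monitor.get_obs(); print(np.round(o['eef_pos'],4),np.round(o['eef_rot'],3))
c=shot('wrist','w2.png')
for t in ['badge_grip','badge_tab','push_grip','nest']: find(c,'wrist',t,n=3)
c=shot('side','s2.png')
for t in ['push_grip','nest']: find(c,'side',t,n=1)
E
```

```text
time_s: 5.45
eef_pos: [0.437, 0.1065, 0.2115]
eef_rot: [-0.0, 0.959, -0.283, 0.0]
wrist_force: [0.5, 1.5, -0.6]
opening: 0.588
time_s: 5.7
eef_pos: [0.4387, 0.1051, 0.2119]
eef_rot: [0.0, 0.96, -0.28, 0.001]
wrist_force: [-0.1, -0.3, -0.2]
opening: 0.587
[0.4387 0.1051 0.2119] [ 0.     0.96  -0.28   0.001]
wrist badge_grip tip_of 0.72 [484.2 148.5   7.6] [203. 153.]
wrist badge_grip tip_of 0.61 [351.7 192.6   2.5] [234. 253.]
wrist badge_grip tip_of 0.56 [375.   52.3   6. ] [317. 185.]
wrist badge_tab tip_of 0.96 [335.4  56.6  -2.6] [328. 210.]
wrist badge_tab tip_of 0.82 [516.5 123.9   3.5] [205. 118.]
wrist badge_tab tip_of 0.66 [319.7 172.   -2.9] [259. 262.]
wrist push_grip tip_of 0.62 [448.1 -72.5  31. ] [393.  72.]
wrist push_grip tip_of 0.27 [523.5 -74.6  34.6] [363.   0.]
wrist nest tip_of 0.8 [521.3 -74.8  30.9] [363.   4.]
side push_grip tip_of 0.88 [448.4 -71.1  32.4] [280. 178.]
side nest tip_of 0.8 [518.2 -68.7  32.7] [258. 172.]
```

View pics/w2.png

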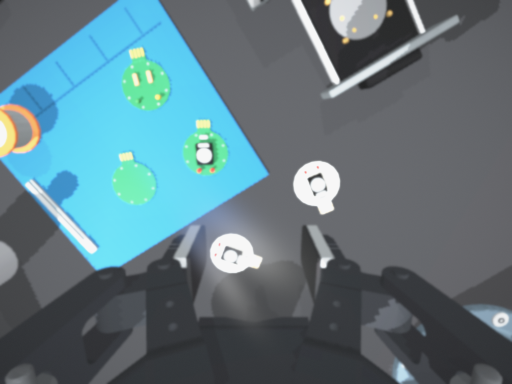

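The badge is at (203,153) with its tab up at (203,126). The tray is out, with push_grip at x=448, and the two white look-alikes are nearby. Next I'll refine position and yaw.

```bash
python3 - <<'E'
from h import *
c=shot('wrist'); im=c['img'][:,:,::-1]; hsv=cv2.cvtColor(im,cv2.COLOR_BGR2HSV)
def roi(m):
    z=np.zeros_like(m); z[105:185,170:240]=m[105:185,170:240]; return z
# green disc
g=roi(cv2.inRange(hsv,(45,80,50),(85,255,255))); cn=max(cv2.findContours(g,cv2.RETR_EXTERNAL,cv2.CHAIN_APPROX_NONE)[0],key=len)
el=cv2.fitEllipse(cv2.convexHull(cn)); print('disc',el,onplane(c,el[0],.003).round(4))
t=roi(cv2.inRange(hsv,(20,90,90),(40,255,255))); mt=cv2.moments(t); tp=(mt['m10']/mt['m00'],mt['m01']/mt['m00']); T=onplane(c,tp,.003)
r=roi(cv2.bitwise_or(cv2.inRange(hsv,(0,140,90),(8,255,255)),cv2.inRange(hsv,(172,140,90),(180,255,255))));mr=cv2.moments(r)
lp=(mr['m10']/mr['m00'],mr['m01']/mr['m00']); L=onplane(c,lp,.009)
k=roi(cv2.inRange(hsv,(0,0,0),(180,255,60)));mk=cv2.moments(k); kp=(mk['m10']/mk['m00'],mk['m01']/mk['m00']); 
D=onplane(c,el[0],.003)
print('tab',tp,T.round(4),'led',lp,L.round(4),'black',kp,onplane(c,kp,.011).round(4),mt['m00']/255,mr['m00']/255,mk['m00']/255)
for a,b in ((L,T),(D,T),(L,D)): v=b-a; print(np.degrees(np.arctan2(v[1],v[0])).round(1),np.linalg.norm(v[:2]).round(4))
o=monitor.get_obs(); print(np.round(o['eef_pos'],4),'yaw',2*np.degrees(np.arctan2(o['eef_rot'][2],o['eef_rot'][1])))
v=c; big=cv2.resize(im[95:195,160:250],(720,800)) 
E
```

```text
disc ((204.59776306152344, 151.14981079101562), (43.8592414855957, 48.24344253540039), 172.07122802734375) [0.4846 0.1458 0.003 ]Traceback (most recent call last):
  File "<stdin>", line 8, in <module>
ZeroDivisionError: float division by zero
```

```bash
python3 - <<'E'
from h import *
c=shot('wrist'); im=c['img'][:,:,::-1]
for n,p,z in (('tab',(203,125),.003),('tabedge',(203,120),.003),('led',(205.5,169.5),.010),('disc',(205,153.5),.003)): print(n,onplane(c,p,z).round(4))
T=onplane(c,(203,125),.003);L=onplane(c,(205.5,169.5),.01);v=T-L;print(np.degrees(np.arctan2(v[1],v[0])),np.linalg.norm(v[:2]))
find(c,'wrist','badge_grip',n=1);find(c,'wrist','badge_tab',n=2)
cv2.imwrite('pics/w3.png',cv2.resize(im[105:185,165:245],(560,560),interpolation=cv2.INTER_CUBIC))
E
```

```text
tab [0.5109 0.1296 0.003 ]
tabedge [0.5156 0.1263 0.003 ]
led [0.4659 0.1564 0.01  ]
disc [0.4819 0.1472 0.003 ]
-30.738586064846913 0.05227843631302112
wrist badge_grip tip_of 0.92 [350.5 192.4   3.1] [234. 254.]
wrist badge_tab tip_of 0.95 [337.8  53.7  -2.2] [329. 207.]
wrist badge_tab tip_of 0.78 [518.7 125.1   5. ] [202. 117.]
```

View pics/w3.png

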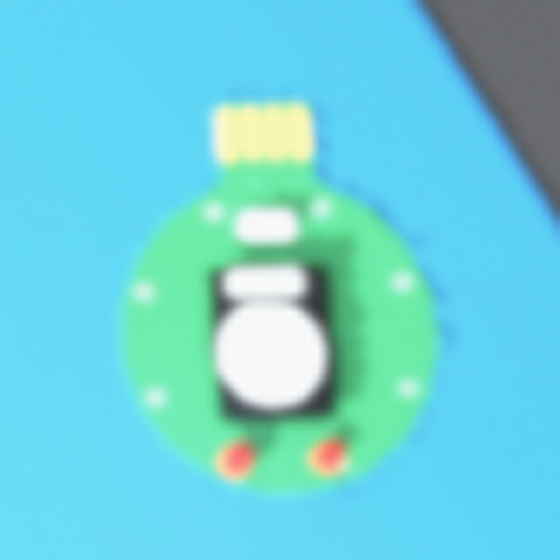

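```bash
python3 - <<'E'
from h import *
c=shot('wrist')
D=onplane(c,(205.1,153.1),.003);H=onplane(c,(204.1,153.7),.0115);T=onplane(c,(202.7,119.6),.003)
print(D.round(4),H.round(4),T.round(4)); v=T-D;print(np.degrees(np.arctan2(v[1],v[0])),np.linalg.norm(v[:2]))
a=onplane(c,(165+215/7,105+343/7),.0115);
f=onplane(c,(165+269/7,105+265.5/7),.0115);b=onplane(c,(165+279/7,105+416.5/7),.0115);v=f-b;print(np.degrees(np.arctan2(v[1],v[0])),np.linalg.norm(v[:2]))
o=monitor.get_obs();print(np.round(o['eef_pos'],4),2*np.degrees(np.arctan2(o['eef_rot'][2],o['eef_rot'][1])))
E
```

```text
[0.4821 0.1472 0.003 ] [0.4824 0.1467 0.0115] [0.516  0.1267 0.003 ]
-31.10516052981028 0.03965991278050317
-31.476568069589423 0.025702866053121436
[0.4384 0.105  0.2117] -32.6884970895446
```

```bash
python3 -m pendant '[[[22,21,-40,1.4,45],[22,21,-50,0,45],[0,0,-50,0,40],[0,0,-20,0,40],[0,0,0,0,40],[0,0,0,0,40]]]'
python3 - <<'E'
from h import *
o=monitor.get_obs(); print(np.round(o['eef_pos'],4),2*np.degrees(np.arctan2(o['eef_rot'][2],o['eef_rot'][1])),o['opening']*85.4)
c=shot('wrist','w4.png'); find(c,'wrist','badge_grip',n=1);find(c,'wrist','badge_tab',n=1)
E
```

```text
time_s: 7.1
eef_pos: [0.4834, 0.1472, 0.0529]
eef_rot: [-0.0, 0.963, -0.27, 0.001]
wrist_force: [-0.0, 0.5, 0.1]
opening: 0.466
[0.4834 0.1472 0.0529] -31.278425335620096 39.784211034325665
wrist badge_grip tip_of 0.78 [483.9 145.5   6.2] [256. 207.]
wrist badge_tab tip_of 0.96 [516.6 126.9   4.5] [254. 152.]
```

View pics/w4.png

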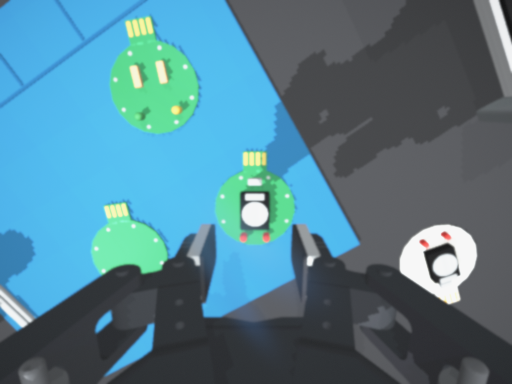

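```bash
python3 -m pendant '[[[-1,0,-30,0,40],[0,0,-12,0,40],[0,0,-5,0,40],[0,0,0,0,40]]]'; python3 -m pendant '[[[0,0,0,0,30],[0,0,0,0,15],[0,0,0,0,10],[0,0,0,0,10]]]'
```

```text
time_s: 7.75
eef_pos: [0.4817, 0.1471, 0.0051]
eef_rot: [-0.0, 0.963, -0.27, 0.0]
wrist_force: [-1.2, -1.0, 0.6]
opening: 0.467
time_s: 8.25
eef_pos: [0.4822, 0.1472, 0.0057]
eef_rot: [-0.0, 0.963, -0.27, 0.001]
wrist_force: [-2.0, -0.8, 6.2]
opening: 0.207
```

```bash
python3 -m pendant '[[[0,0,1,0,10],[0,0,0,0,10],[0,0,0,0,10]]]'; python3 -m pendant '[[[0,0,15,0,10],[0,0,40,0,10],[0,0,50,0,10],[0,0,40,0,10],[0,0,0,0,10]]]'; python3 - <<'E'
from h import *
o=monitor.get_obs(); print(np.round(o['eef_pos'],4),o['opening']*85.4)
c=shot('wrist','w5.png')
for t in ('badge_grip','badge_tab','nest','push_grip','tester'): find(c,'wrist',t,n=2)
E
```

```text
time_s: 8.62
eef_pos: [0.4813, 0.1471, 0.0057]
eef_rot: [0.0, 0.963, -0.27, -0.0]
wrist_force: [-0.5, -0.9, 1.3]
opening: 0.21
time_s: 9.25
eef_pos: [0.4842, 0.1474, 0.1555]
eef_rot: [-0.001, 0.963, -0.27, 0.004]
wrist_force: [-0.8, -0.2, -0.2]
opening: 0.207
[0.4842 0.1474 0.1555] 17.698232936684256
wrist badge_grip tip_of 0.97 [376.6  52.5   3.3] [382. 215.]
wrist badge_grip tip_of 0.8 [351.7 190.7   4.2] [282. 290.]
wrist badge_tab tip_of 0.83 [335.6  55.1  -3.1] [392. 243.]
wrist nest tip_of 0.78 [520.5 -71.9  32.9] [462.  10.]
wrist nest tip_of 0.56 [519.3 128.9 152.2] [249. 163.]
wrist push_grip tip_of 0.7 [452.6 -71.8  29.8] [487.  86.]
wrist push_grip tip_of 0.52 [514.6 350.8  -1.1] [ 87. 243.]
```

View pics/w5.png

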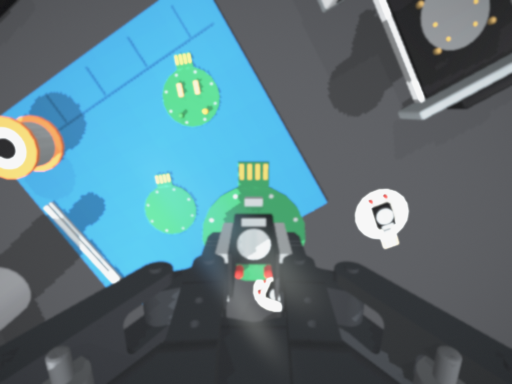

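The badge is held square, with its tab at (254,172) and holder at (254,243). I'll carry it to just in front of the nest and measure the brass posts.

```bash
python3 -m pendant '[[[-7,-37,10,5,10],[-8,-37,10,5,10],[-8,-37,10,5,10],[-7,-37,10,5,10],[-7,-37,5,5,10],[-7,-36,0,4.3,10],[0,0,0,0,10],[0,0,0,0,10]]]'; python3 - <<'E'
from h import *
o=monitor.get_obs(); print(np.round(o['eef_pos'],4),2*np.degrees(np.arctan2(o['eef_rot'][2],o['eef_rot'][1])),o['opening']*85.4)
c=shot('wrist','w6.png')
for t in ('badge_grip','badge_tab','nest','push_grip','tester'): find(c,'wrist',t,n=2)
hsv=cv2.cvtColor(c['img'],cv2.COLOR_RGB2HSV); m=cv2.inRange(hsv,(12,110,110),(32,255,255)); n,l,s,ce=cv2.connectedComponentsWithStats(m)
for i in range(1,n):
    if s[i,4]>8: print(s[i],ce[i].round(1),onplane(c,ce[i],.029).round(4))
E
```

```text
time_s: 10.55
eef_pos: [0.437, -0.0734, 0.195]
eef_rot: [-0.001, 1.0, -0.018, -0.001]
wrist_force: [0.2, 0.5, -0.6]
opening: 0.211
[ 0.437  -0.0734  0.195 ] -2.0599806151526736 18.03605605213966
wrist badge_grip tip_of 0.97 [351.7 189.8   5.7] [ 48. 242.]
wrist badge_grip tip_of 0.84 [376.7  52.8   2.6] [154. 219.]
wrist badge_tab tip_of 0.9 [334.4  56.7  -1.9] [156. 248.]
wrist badge_tab tip_of 0.85 [477.6 -74.  193. ] [253. 162.]
wrist nest tip_of 0.97 [520.7 -74.2  33.1] [252.  91.]
wrist push_grip tip_of 0.72 [449.1 -70.5  32.9] [251. 162.]
wrist tester tip_of 0.92 [ 5.776e+02 -7.560e+01 -5.000e-01] [252.  36.]
[235  51   5   7  19] [237.   54.2] [ 0.5553 -0.0605  0.029 ]
[260  51   5   7  18] [262.1  54.3] [ 0.5543 -0.085   0.029 ]
[32 55  6  4 18] [34.4 56.8] [0.5609 0.1395 0.029 ]
[222  66   6   7  17] [224.2  68.8] [ 0.5425 -0.0472  0.029 ]
[271  66   7   7  15] [274.7  68.5] [ 0.5409 -0.0971  0.029 ]
[223 109   6   6  13] [225.3 111.9] [ 0.5011 -0.0458  0.029 ]
[271 109   6   6  17] [273.9 111.7] [ 0.4995 -0.0957  0.029 ]
```

View pics/w6.png

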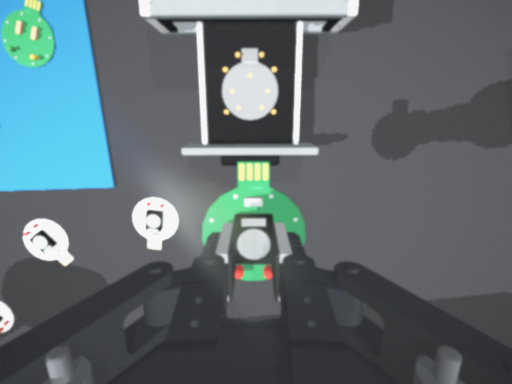

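```bash
python3 - <<'E'
from h import *
c=shot('wrist'); o=monitor.get_obs(); p=np.array(o['eef_pos']); yaw=2*np.arctan2(o['eef_rot'][2],o['eef_rot'][1])
im=c['img']; hsv=cv2.cvtColor(im,cv2.COLOR_RGB2HSV)
m=cv2.inRange(hsv,(18,60,120),(40,255,255)); m[:150]=0;m[190:]=0;m[:,:220]=0;m[:,290:]=0
ys,xs=np.nonzero(m); print('tab box',xs.min(),xs.max(),ys.min(),ys.max())
g=cv2.inRange(hsv,(45,80,40),(90,255,255)); g[:170]=0; g[:,:190]=0; g[:,320:]=0
rows=[(r,np.nonzero(g[r])[0].min(),np.nonzero(g[r])[0].max()) for r in range(205,232,4)]; print(rows)
zt=p[2]-.003
uv=((xs.min()+xs.max()+1)/2,ys.min()); T=onplane(c,uv,zt)
Ry=np.array([[np.cos(yaw),np.sin(yaw)],[-np.sin(yaw),np.cos(yaw)]])
print('tab edge in tool yaw frame mm',1000*Ry@(T-p)[:2])
for r,a,b in rows: print(1000*Ry@(onplane(c,(a,r),zt)-p)[:2],1000*Ry@(onplane(c,(b+1,r),zt)-p)[:2])
print('nest rel to tool', 1000*Ry@(np.array([.5210,-.07145])-p[:2]), p)
E
```

```text
tab box 239 267 163 180
[(205, np.int64(211), np.int64(295)), (209, np.int64(208), np.int64(298)), (213, np.int64(207), np.int64(300)), (217, np.int64(205), np.int64(301)), (221, np.int64(204), np.int64(303)), (225, np.int64(203), np.int64(304)), (229, np.int64(202), np.int64(304))]
tab edge in tool yaw frame mm [39.94780103  0.85628193]
[17.54960652 23.2192461 ] [ 17.58057033 -21.51318137]
[15.32034053 24.89201153] [ 15.35488115 -23.18594845]
[13.07442608 25.51618183] [ 13.11141796 -24.34160443]
[10.81013569 26.67847493] [ 10.84998589 -24.97400994]
[ 8.52835549 27.31489685] [  8.57082839 -26.14610504]
[ 6.22830191 27.95649929] [  6.27325157 -26.79091937]
[ 3.90972795 28.60335219] [  3.95705822 -26.90211737]
nest rel to tool [83.43830382  4.65607711] [ 0.43745256 -0.07330867  0.1956861 ]
```

```bash
python3 -m pendant '[[[28,0.3,-20,0,10],[28,0.3,-30,0,10],[27.5,0.2,-35,0,10],[0,0,-35,0,10],[0,0,0,0,10],[0,0,0,0,10]]]'; python3 - <<'E'
from h import *
c=shot('wrist','w7.png'); o=monitor.get_obs(); p=np.array(o['eef_pos']); yaw=2*np.arctan2(o['eef_rot'][2],o['eef_rot'][1]); print(p.round(4),np.degrees(yaw),o['opening'])
cv2.imwrite('pics/w7c.png',cv2.resize(c['img'][100:320,140:370,::-1],(690,660)[:2] if 0 else (627,600),interpolation=cv2.INTER_CUBIC))
E
```

```text
time_s: 11.65
eef_pos: [0.5214, -0.0732, 0.0769]
eef_rot: [0.0, 1.0, -0.017, 0.001]
wrist_force: [0.0, -0.2, -0.2]
opening: 0.208
[ 0.5219 -0.0734  0.0775] -1.9689618716875172 0.20936814150796107
```

View pics/w7c.png

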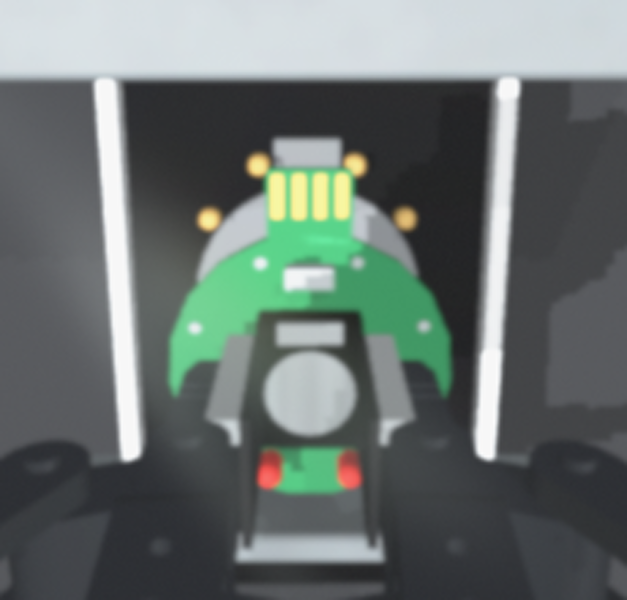

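```bash
python3 - <<'E'
from h import *
c=shot('wrist'); o=monitor.get_obs(); p=np.array(o['eef_pos']); yaw=2*np.arctan2(o['eef_rot'][2],o['eef_rot'][1])
Ry=np.array([[np.cos(yaw),np.sin(yaw)],[-np.sin(yaw),np.cos(yaw)]])
hsv=cv2.cvtColor(c['img'],cv2.COLOR_RGB2HSV); m=cv2.inRange(hsv,(12,110,110),(32,255,255)); n,l,s,ce=cv2.connectedComponentsWithStats(m)
f=lambda uv,z:1000*Ry@(onplane(c,uv,z)-p)[:2]
for i in range(1,n):
    if s[i,4]>8: print('post',s[i],ce[i].round(1),f(ce[i],.028).round(2))
k=627/230; cr=lambda u,v:(140+u/k,100+v/k)
zt=p[2]-.003
for name,uv,z in (('tabL',(266,170),zt),('tabR',(355,170),zt),('discL',(170,360),zt),('discR',(452,360),zt),('ledL',(268,458),zt+.006),('ledR',(349,458),zt+.006),('tp',(258,165),.028),('tp',(354,165),.028),('p',(209,218),.028),('p',(404,218),.028)): print(name,f(cr(*uv),z).round(2))
E
```

```text
post [ 368    5   50   55 2119] [392.7  32. ] [110.91 -82.59]
post [230 157   9   9  37] [233.6 160.4] [33.16 14.05]
post [266 157   8   8  29] [270.2 159.6] [ 33.66 -10.35]
post [213 177   8   8  27] [216.3 180. ] [19.68 26.07]
post [284 177   9   8  54] [288.  180.2] [ 19.54 -22.63]
tabL [40.13  8.87]
tabR [40.13 -7.62]
discL [ 2.06 28.43]
discR [  2.08 -27.42]
ledL [-16.14   8.96]
ledR [-16.13  -6.98]
tp [33.04 13.39]
tp [ 33.05 -10.1 ]
p [19.71 25.82]
p [ 19.72 -22.76]
```

```bash
python3 -m pendant '[[[-0.9,0.9,-15,0,10],[0,0,-15,0,10],[0,0,-7,0,10],[0,0,-2,0,10],[0,0,0,0,10],[0,0,0,0,10]]]'; python3 -c "
from h import *
o=monitor.get_obs(); print(np.round(o['eef_pos'],4),np.round(o['wrist_force'],1))"
```

```text
time_s: 12.5
eef_pos: [0.5204, -0.0723, 0.0371]
eef_rot: [0.0, 1.0, -0.017, 0.0]
wrist_force: [0.6, 0.0, -0.1]
opening: 0.212
[ 0.5204 -0.0723  0.0371] [ 0.6  0.  -0.1]
```

```bash
python3 -m pendant '[[[0.3,0,-2,0,10],[0,0,-1,0,10],[0,0,-1,0,10],[0,0,-1,0,10],[0,0,0,0,10]]]';python3 -m pendant '[[[0,0,-1,0,10],[0,0,0,0,10]]]'; python3 - <<'E'
from h import *
c=shot('wrist','w8.png'); o=monitor.get_obs(); print(np.round(o['eef_pos'],4),np.round(o['wrist_force'],1))
cv2.imwrite('pics/w8c.png',cv2.resize(c['img'][100:320,140:370,::-1],(627,600),interpolation=cv2.INTER_CUBIC))
E
```

```text
time_s: 13.12
eef_pos: [0.5202, -0.0722, 0.0316]
eef_rot: [-0.0, 1.0, -0.017, -0.0]
wrist_force: [0.0, 0.4, -0.6]
opening: 0.212
time_s: 13.38
eef_pos: [0.5202, -0.0722, 0.0307]
eef_rot: [-0.0, 1.0, -0.017, -0.0]
wrist_force: [-0.3, -0.3, -0.9]
opening: 0.21
[ 0.5203 -0.0722  0.0307] [-0.2  0.2 -0.9]
```

View pics/w8c.png

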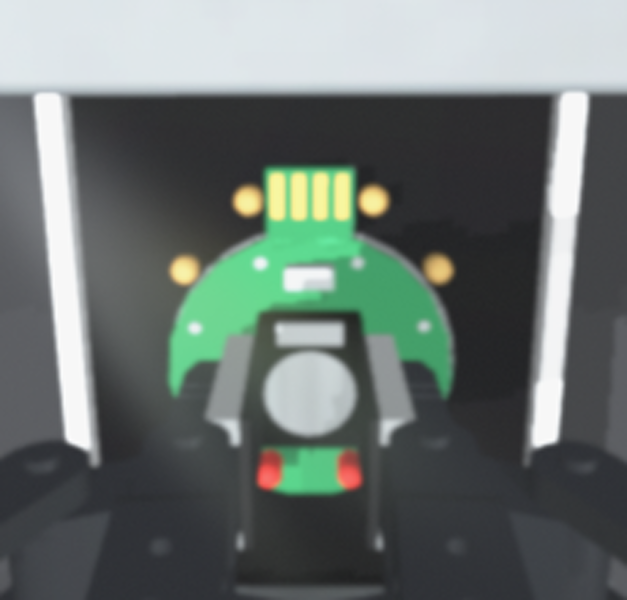

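```bash
python3 -m pendant '[[[0,0,-1,0,10],[0,0,0,0,10]]]';python3 -m pendant '[[[0,0,-0.6,0,10],[0,0,0,0,10]]]'; python3 - <<'E'
from h import *
c=shot('wrist','w9.png'); o=monitor.get_obs(); p=np.array(o['eef_pos']); yaw=2*np.arctan2(o['eef_rot'][2],o['eef_rot'][1])
print(p.round(4),np.round(o['wrist_force'],1))
Ry=np.array([[np.cos(yaw),np.sin(yaw)],[-np.sin(yaw),np.cos(yaw)]])
hsv=cv2.cvtColor(c['img'],cv2.COLOR_RGB2HSV); m=cv2.inRange(hsv,(12,110,110),(32,255,255)); n,l,s,ce=cv2.connectedComponentsWithStats(m)
f=lambda uv,z:1000*Ry@(onplane(c,uv,z)-p)[:2]
for i in range(1,n):
    if s[i,4]>8: print('post',s[i],ce[i].round(1),f(ce[i],.029).round(2))
E
```

```text
time_s: 13.68
eef_pos: [0.5202, -0.0722, 0.0297]
eef_rot: [-0.0, 1.0, -0.017, -0.0]
wrist_force: [0.2, -0.6, 0.2]
opening: 0.207
time_s: 13.92
eef_pos: [0.5203, -0.0722, 0.0291]
eef_rot: [-0.0, 1.0, -0.017, -0.0]
wrist_force: [-0.1, 1.0, 0.7]
opening: 0.214
[ 0.5203 -0.0722  0.0291] [-0.  -0.3 -0.7]
post [ 444    0   68   25 1172] [476.2   9.3] [108.57 -96.53]
post [225 169  11  11  67] [230.6 173.8] [34.99 12.19]
post [272 169  11  11  71] [276.8 173.7] [ 35.06 -10.96]
post [296 194  11  11  95] [300.9 199. ] [ 21.77 -23.6 ]
post [205 196   7   5  11] [208.8 197.2] [22.73 23.61]
```

```bash
python3 -m pendant '[[[0.9,0,0,0,10],[0,0,0,0,10]]]';python3 -m pendant '[[[0,0,-0.6,0,10],[0,0,0,0,10]]]';python3 -m pendant '[[[0,0,-0.6,0,10],[0,0,0,0,10]]]'
```

```text
time_s: 14.22
eef_pos: [0.5213, -0.0722, 0.0292]
eef_rot: [0.0, 1.0, -0.017, 0.0]
wrist_force: [0.4, -0.4, 0.1]
opening: 0.209
time_s: 14.48
eef_pos: [0.5213, -0.0723, 0.0287]
eef_rot: [0.0, 1.0, -0.017, 0.0]
wrist_force: [-0.5, 0.6, 1.3]
opening: 0.213
time_s: 14.72
eef_pos: [0.5215, -0.0723, 0.0286]
eef_rot: [0.0, 1.0, -0.017, 0.0]
wrist_force: [-2.0, 0.7, 6.6]
opening: 0.209
```

```bash
python3 -m pendant '[[[0,0,0.4,0,10],[0,0,0,0,24],[0,0,0,0,32],[0,0,0,0,32],[0,0,10,0,32],[0,0,30,0,32],[-20,0,40,0,32],[-40,0,30,0,32]]]'; python3 -m pendant '[[[-22,0,0,0,32],[0,0,0,0,0],[0,0,0,0,0]]]'; python3 - <<'E'
from h import *
c=shot('wrist','w10.png'); o=monitor.get_obs(); print(np.round(o['eef_pos'],4),np.round(o['wrist_force'],1),o['opening'])
for t in ('badge_grip','badge_tab','nest','push_grip'): find(c,'wrist',t,n=2)
cv2.imwrite('pics/w10c.png',cv2.resize(c['img'][0:190,140:370,::-1],(726,600),interpolation=cv2.INTER_CUBIC))
E
```

```text
time_s: 15.72
eef_pos: [0.4622, -0.0728, 0.1409]
eef_rot: [0.001, 1.0, -0.017, 0.002]
wrist_force: [0.2, 0.2, 1.5]
opening: 0.37
time_s: 16.1
eef_pos: [0.44, -0.0724, 0.1388]
eef_rot: [0.0, 1.0, -0.017, 0.001]
wrist_force: [0.5, -0.1, -0.1]
opening: 0.005
[ 0.44   -0.0724  0.1385] [ 0.3 -0.7  0.7] -0.00010279680154327416
wrist badge_grip tip_of 0.9 [351.8 190.2   4.3] [ 13. 267.]
wrist badge_grip tip_of 0.87 [376.6  52.    5.5] [137. 243.]
wrist badge_tab tip_of 0.75 [318.9 174.8  -2.3] [ 39. 290.]
wrist badge_tab tip_of 0.59 [562.6 -73.1  25.2] [250.  36.]
wrist push_grip tip_of 0.84 [449.  -72.6  30.8] [254. 176.]
```

View pics/w10c.png

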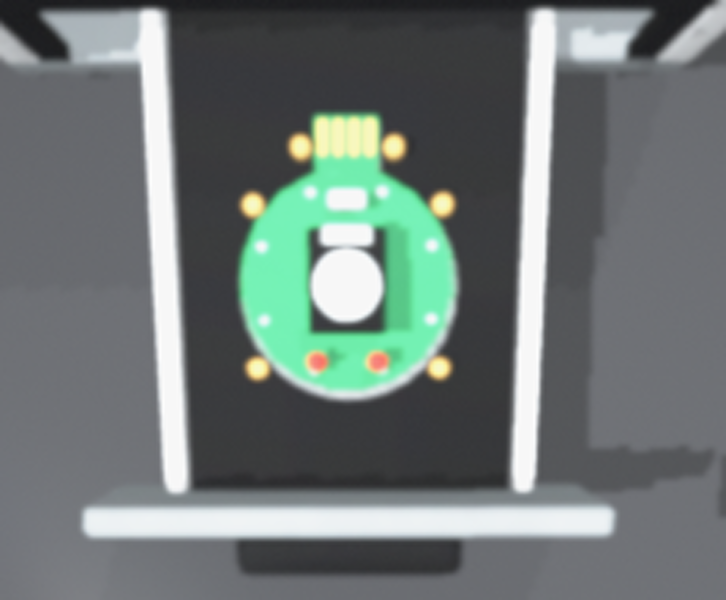

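The board sits flat in the grey recess. All six brass posts stand free around it, and the tab is between its two posts, pointing at the tester. Twelve pictures are used, so from here I go by numbers. Next I move the shut fingers in front of the push grip.

```bash
python3 -m pendant '[[[-20,1,-10,0,0],[-15,1,-35,0,0],[0,0,-50,0,0],[0,0,-16,0,0],[0,0,0,0,0],[0,0,0,0,0]]]'; python3 -m pendant '[[[15,-0.5,0,0,0],[8,-0.3,0,0,0],[5,-0.2,0,0,0],[3,-0.1,0,0,0],[3,-0.1,0,0,0],[0,0,0,0,0]]]'
```

```text
time_s: 17.1
eef_pos: [0.405, -0.0705, 0.028]
eef_rot: [0.0, 1.0, -0.017, 0.0]
wrist_force: [0.2, -0.4, 0.4]
opening: -0.0
time_s: 17.85
eef_pos: [0.4378, -0.0712, 0.0272]
eef_rot: [-0.0, 1.0, -0.017, -0.001]
wrist_force: [-1.0, 0.0, 0.6]
opening: 0.0
```

```bash
python3 -m pendant '[[[3,-0.1,0,0,0],[4,-0.1,0,0,0],[4,-0.1,0,0,0],[4,-0.2,0,0,0]]]'; python3 -m pendant '[[[5,-0.2,0,0,0],[5,-0.2,0,0,0],[5,-0.2,0,0,0],[5,-0.2,0,0,0]]]'
```

```text
time_s: 18.35
eef_pos: [0.4531, -0.0716, 0.0271]
eef_rot: [-0.0, 1.0, -0.017, -0.0]
wrist_force: [-3.6, -0.0, -1.4]
opening: -0.005
time_s: 18.85
eef_pos: [0.4732, -0.0724, 0.0271]
eef_rot: [-0.0, 1.0, -0.017, -0.0]
wrist_force: [-4.3, 1.6, -0.6]
opening: -0.003
```

```bash
python3 -m pendant '[[[5,-0.2,0,0,0],[5,-0.2,0,0,0],[5,-0.2,0,0,0],[5,-0.2,0,0,0],[5,-0.2,0,0,0],[5,-0.2,0,0,0],[5,-0.1,0,0,0],[4,-0.1,0,0,0]]]'; python3 -m pendant '[[[2,-0.1,0,0,0],[2,-0.1,0,0,0],[2,-0.1,0,0,0]]]'; python3 -c "
from h import *
c=shot('side');find(c,'side','push_grip',n=1)"
```

```text
time_s: 19.85
eef_pos: [0.5122, -0.0739, 0.0273]
eef_rot: [-0.0, 1.0, -0.017, -0.0]
wrist_force: [-5.3, 2.7, -0.3]
opening: -0.002
time_s: 20.23
eef_pos: [0.5182, -0.0742, 0.0273]
eef_rot: [-0.0, 1.0, -0.017, -0.0]
wrist_force: [-5.1, 2.7, -0.6]
opening: 0.002
side push_grip tip_of 0.64 [531.2 -73.6  35.4] [254. 169.]
```

```bash
for i in 1; do python3 -m pendant '[[[1,0,0,0,0],[1,0,0,0,0],[1,0,0,0,0]]]'; python3 -m pendant '[[[1,-0.05,0,0,0],[1,0,0,0,0]]]'; python3 -m pendant '[[[1,-0.05,0,0,0],[1,-0.05,0,0,0]]]';  done | grep -E 'pos|wrist'
```

```text
eef_pos: [0.5212, -0.0743, 0.0273]
wrist_force: [-5.1, 2.8, -0.9]
eef_pos: [0.5232, -0.0744, 0.0273]
wrist_force: [-4.7, 2.8, -0.5]
eef_pos: [0.5251, -0.0745, 0.0273]
wrist_force: [-5.7, 1.8, 0.2]
```

```bash
{ python3 -m pendant '[[[1,-0.03,0,0,0],[1,-0.03,0,0,0]]]'; python3 -m pendant '[[[1,-0.03,0,0,0],[1,-0.03,0,0,0]]]'; python3 -m pendant '[[[0.8,-0.03,0,0,0],[0.7,-0.03,0,0,0]]]'; } | grep -E 'pos|wrist'
```

```text
eef_pos: [0.5269, -0.0745, 0.0273]
wrist_force: [-7.7, 1.9, 1.3]
eef_pos: [0.5284, -0.0745, 0.0273]
wrist_force: [-9.4, 1.5, 3.7]
eef_pos: [0.5297, -0.0746, 0.0273]
wrist_force: [-9.9, 2.5, 4.0]
```

```bash
{ python3 -m pendant '[[[0.8,-0.03,0,0,0],[0.7,-0.03,0,0,0]]]'; python3 -m pendant '[[[0.8,-0.03,0,0,0],[0.7,-0.03,0,0,0]]]'; python3 -m pendant '[[[0.7,-0.03,0,0,0],[0.7,-0.03,0,0,0]]]'; } | grep -E 'pos|wrist'
```

```text
eef_pos: [0.531, -0.0746, 0.0273]
wrist_force: [-10.0, 2.0, 3.6]
eef_pos: [0.5318, -0.0746, 0.0273]
wrist_force: [-13.4, 1.7, 8.6]
eef_pos: [0.5348, -0.0748, 0.0273]
wrist_force: [-5.5, 2.6, -0.5]
```

```bash
{ python3 -m pendant '[[[0.7,-0.03,0,0,0],[0.7,-0.03,0,0,0]]]'; python3 -m pendant '[[[0.6,-0.03,0,0,0],[0.5,-0.03,0,0,0]]]'; python3 -m pendant '[[[0.5,-0.03,0,0,0],[0.4,0,0,0,0]]]'; } | grep -E 'pos|wrist'
```

```text
eef_pos: [0.5362, -0.0748, 0.0273]
wrist_force: [-6.4, 2.0, 0.4]
eef_pos: [0.5373, -0.0749, 0.0273]
wrist_force: [-4.7, 2.6, -0.5]
eef_pos: [0.5379, -0.0749, 0.0273]
wrist_force: [-8.6, 2.4, 2.0]
```

```bash
{ python3 -m pendant '[[[0.4,0,0,0,0],[0,0,0,0,0]]]'; python3 -m pendant '[[[0.4,0,0,0,0],[0,0,0,0,0]]]'; python3 -m pendant '[[[0.4,0,0,0,0],[0,0,0,0,0]]]'; } | grep -E 'pos|wrist'
```

```text
eef_pos: [0.5381, -0.0749, 0.0273]
wrist_force: [-8.1, 2.4, 1.8]
eef_pos: [0.5382, -0.0749, 0.0272]
wrist_force: [-9.2, 1.8, 2.5]
eef_pos: [0.5385, -0.0749, 0.0273]
wrist_force: [-10.5, 1.3, 3.8]
```

```bash
{ python3 -m pendant '[[[0.5,0,0,0,0],[0,0,0,0,0]]]'; python3 -m pendant '[[[0.5,0,0,0,0],[0,0,0,0,0]]]'; python3 -m pendant '[[[0.5,0,0,0,0],[0,0,0,0,0]]]'; } | grep -E 'pos|wrist'; python3 -c "
from h import *
c=shot('side');find(c,'side','push_grip',n=1);find(c,'side','release_top',n=2)"
```

```text
eef_pos: [0.5391, -0.0749, 0.0272]
wrist_force: [-8.6, 1.8, 3.3]
eef_pos: [0.5391, -0.0749, 0.0272]
wrist_force: [-10.5, 2.1, 4.8]
eef_pos: [0.5393, -0.0749, 0.0272]
wrist_force: [-12.7, 0.8, 6.4]
side push_grip tip_of 0.67 [550.6 -75.1  34.4] [249. 168.]
side release_top tip_of 0.38 [ 615.8 -142.1   81.2] [237. 138.]
```

```bash
{ python3 -m pendant '[[[0.4,0,0,0,0],[0,0,0,0,0]]]'; python3 -m pendant '[[[0.4,0,0,0,0],[0,0,0,0,0]]]'; python3 -m pendant '[[[0.4,0,0,0,0],[0,0,0,0,0]]]'; } | grep -E 'pos|wrist'
```

```text
eef_pos: [0.5394, -0.0749, 0.0272]
wrist_force: [-12.9, 1.0, 8.0]
eef_pos: [0.5396, -0.0749, 0.0272]
wrist_force: [-14.8, 1.7, 9.0]
eef_pos: [0.5397, -0.0749, 0.0272]
wrist_force: [-15.4, 0.1, 7.8]
```

```bash
{ python3 -m pendant '[[[0.2,0,0.5,0,0],[0,0,0,0,0]]]'; python3 -m pendant '[[[0.4,0,0,0,0],[0,0,0,0,0]]]'; } | grep -E 'pos|wrist'
```

```text
eef_pos: [0.5396, -0.0749, 0.0272]
wrist_force: [-14.8, 1.1, 6.2]
eef_pos: [0.5398, -0.0749, 0.0272]
wrist_force: [-16.6, 0.4, 6.3]
```

```bash
{ python3 -m pendant '[[[0.2,0,0.6,0,0],[0,0,0,0,0]]]'; python3 -m pendant '[[[0.4,0,0,0,0],[0,0,0,0,0]]]'; } | grep -E 'pos|wrist'; python3 -c "
from h import *
c=shot('side');find(c,'side','release_top',n=1)
hsv=cv2.cvtColor(c['img'],cv2.COLOR_RGB2HSV)[125:155,222:252]; a=cv2.inRange(hsv,(5,150,120),(22,255,255));ys,xs=np.nonzero(a);print(ys.min()+125,ys.mean()+125,len(ys))
d=cv2.imread('pics/side1.png'); hsv=cv2.cvtColor(d,cv2.COLOR_BGR2HSV)[125:155,222:252]; a=cv2.inRange(hsv,(5,150,120),(22,255,255));ys,xs=np.nonzero(a);print(ys.min()+125,ys.mean()+125,len(ys))"
```

```text
eef_pos: [0.5396, -0.0749, 0.0273]
wrist_force: [-14.5, -0.8, 3.8]
eef_pos: [0.5398, -0.0749, 0.0273]
wrist_force: [-15.8, -1.1, 3.3]
side release_top tip_of 0.38 [ 617.7 -143.9   80.6] [237. 138.]
137 140.11904761904762 42
138 140.33333333333334 39
```

```bash
{ python3 -m pendant '[[[0.4,0,0,0,0],[0,0,0,0,0]]]'; python3 -m pendant '[[[0.4,0,0.1,0,0],[0,0,0,0,0]]]'; } | grep -E 'pos|wrist'
```

```text
eef_pos: [0.54, -0.0749, 0.0272]
wrist_force: [-17.0, 0.2, 4.7]
eef_pos: [0.5402, -0.0749, 0.0273]
wrist_force: [-18.4, -1.4, 5.9]
```

```bash
{ python3 -m pendant '[[[0.3,0,0.3,0,0],[0,0,0,0,0]]]';  python3 -m pendant '[[[0.3,0,0.1,0,0],[0,0,0,0,0]]]'; } | grep -E 'pos|wrist'; python3 -c "
from h import *
for i in range(3):
  shot('side'); print(np.round(monitor.get_obs()['wrist_force'],1))"
```

```text
eef_pos: [0.5402, -0.0749, 0.0273]
wrist_force: [-18.1, -1.2, 4.0]
eef_pos: [0.5402, -0.0749, 0.0273]
wrist_force: [-18.3, -0.5, 2.9]
[-18.1  -0.8   3.2]
[-18.   -1.5   2.5]
[-19.3  -1.1   4.1]
```

```bash
{ python3 -m pendant '[[[0.4,0,0.1,0,0],[0,0,0,0,0]]]'; python3 -m pendant '[[[-1,0,0,0,0],[-1,0,0,0,0],[0,0,0,0,0]]]'; python3 -m pendant '[[[-1,0,0,0,0],[-1,0,0,0,0],[0,0,0,0,0]]]';python3 -m pendant '[[[-1,0,0,0,0],[-1,0,0,0,0],[0,0,0,0,0]]]'; } | grep -E 'pos|wrist'
```

```text
eef_pos: [0.5404, -0.0749, 0.0273]
wrist_force: [-18.6, -1.3, 4.5]
eef_pos: [0.5394, -0.0748, 0.0273]
wrist_force: [-15.0, -2.2, -1.2]
eef_pos: [0.5391, -0.0749, 0.0276]
wrist_force: [-8.1, 0.7, -5.1]
eef_pos: [0.539, -0.0753, 0.0287]
wrist_force: [-5.9, 0.3, -4.9]
```

```bash
{ python3 -m pendant '[[[-0.7,0,0,0,0],[-0.7,0,0,0,0],[0,0,0,0,0]]]'; python3 -m pendant '[[[-0.7,0,0,0,0],[-0.7,0,0,0,0],[0,0,0,0,0]]]';python3 -m pendant '[[[-0.7,0,0,0,0],[-0.7,0,0,0,0],[0,0,0,0,0]]]'; } | grep -E 'pos|wrist'
```

```text
eef_pos: [0.5389, -0.0754, 0.0296]
wrist_force: [-1.7, -0.2, -2.5]
eef_pos: [0.5372, -0.0753, 0.0295]
wrist_force: [-0.4, 0.4, 0.6]
eef_pos: [0.5351, -0.075, 0.029]
wrist_force: [-0.2, 0.5, -0.2]
```

The force drops to zero while the tray stays in, which means it has latched; the spring alone would push with 5 N. I'll back away and check.

```bash
python3 -m pendant '[[[-8,0,0,0,0],[-20,0,0,0,0],[-40,0,0,0,0],[-40,0,20,0,0],[-10,0,50,0,0],[0,0,50,0,0],[0,0,0,0,0],[0,0,0,0,0]]]'; python3 - <<'E'
from h import *
c=shot('wrist','w11.png')
for t in ('push_grip','tester','release_top','nest'): find(c,'wrist',t,n=1)
c=shot('side','s11.png')
for t in ('push_grip','nest','badge_grip'): find(c,'side',t,n=4)
c=shot('scene'); [find(c,'scene',t,n=1) for t in ('bare_board','half_board','tip_cleaner','pump')]
print(np.round(monitor.get_obs()['wrist_force'],1))
E
```

```text
time_s: 31.6
eef_pos: [0.4166, -0.0748, 0.1486]
eef_rot: [-0.0, 1.0, -0.017, -0.0]
wrist_force: [-0.1, 0.4, 0.1]
opening: -0.001
side push_grip tip_of 0.58 [550.7 -76.4  34.8] [249. 167.]
side nest tip_of 0.78 [624.8 -72.1  31.2] [226. 163.]
side badge_grip tip_of 0.88 [339.9 319.2   9.1] [270. 306.]
side badge_grip tip_of 0.86 [243.4 291.1   3.9] [312. 310.]
side badge_grip tip_of 0.8 [381.   46.5  10.5] [289. 217.]
side badge_grip tip_of 0.75 [355.1 191.    0.9] [281. 262.]
scene bare_board tip_of 0.58 [ 4.994e+02  2.432e+02 -1.000e-01] [324. 232.]
scene half_board tip_of 0.62 [583.1 157.1   0.9] [282. 244.]
scene tip_cleaner tip_of 0.78 [ 704.9 -346.2   -1.4] [ 90. 223.]
scene pump tip_of 0.75 [ 464.  -396.2   -1.1] [131. 173.]
[0.2 0.1 0.8]
```

```bash
python3 -c "
from h import *
print(order.hand_in())"
```

```text
the job is handed in; nothing more can be done
None
```

The badge board is in the tester and the tray is shut and latched. I handed the job in at about 32 s.

**What I did:** I pressed the release (wrist reading 6.5 N after the press) and the tray sprang out. I picked the green board with the black holder off the mat and laid it in the nest with its tab towards the tester. I then pushed the tray in; the highest wrist reading was about 19.3 N along the push, about 19.8 N in all. These were readings between moves, so brief peaks in between would not show.

**Last checks:**
- **Seating:** the close picture after release showed the board flat between all six posts. This was before the tray was shut; under the roof it can no longer be seen.
- **Latch:** I saw no distinct click. As I backed off, the force fell to zero while the tray stayed in (the spring alone would push with 5 N). After I moved away, the side camera still placed the push grip about 27 mm before the tester's front, within the latched range.
- **Not confirmed:** in the last wrist picture the networks found none of the tester parts, so the shut position rests on the side camera and the force.
- **Bystanders:** bare board, half-finished board, tip cleaner and pump measured within about 6 mm of their first positions, which is near the measuring error. I did not re-measure the spool, tweezers or bottle, but the arm did not go near them.

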